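# Refit the tea stove's control knob and hold it pressed in

### The arm

A 6-joint arm with a two-finger parallel gripper is mounted at the origin on the work surface. World frame = base frame: x ahead of the robot, y to its left, z up, the work surface at z = 0. Lengths are in mm, angles in rad, forces in N, time in s.
With the tool pointing down it reaches from about 275 to 1000 mm from the base axis. Payload 8.4 kg.
Tool frame: the origin (TCP) lies between the finger pads; the fingertips stand 22 mm ahead of it and the grasp point (between the pads) lies 3 mm ahead of it (r.nose_length is the z of the fingertips in the tool frame, in mm); z points along the fingers, y is the line along which they close (so a half turn about z gives the same grasp; the last joint's range is limited). The gripper opens to 85 mm and grips with 20 to 120 N. Pads are 22 mm wide; open, the fingers measure 114 mm over their backs; the gripper's body (76 mm by 85 mm) begins 54 mm behind the grasp point. The pads swing forward as they close: fully open they stand 13 mm farther back than shut.
Start: joints at [1.183, 0.353, 1.633, -0, 1.155, -0.002], TCP at [235.187, 579.064, 253.281] pointing down, gripper open.
Joint ranges: [-2.63, 2.63], [-0.92, 2.1], [0.06, 2.66], [-1.3, 4.44], [0, 2.69], [-3.02, 3.02]. Speed limits (rad/s): [2.22, 2.22, 2.79, 3.14, 3.14, 3.14].

### API

Orientations are given as [roll, pitch, yaw] about the fixed x, y, z axes, in that order (R = Rz(yaw) Ry(pitch) Rx(roll)).
In Python, from rig import r gives the robot as it stands.
- The arm moves only by the shell command python3 steer.py 'ROWS' [FORCE]. ROWS is rows parted by semicolons, their numbers by spaces, 1 to 5 of them, each of 7 numbers: a rotation vector rx, ry, rz in rad, then dx, dy, dz in mm, then the opening from 0.0 (shut) to 1.0 (fully open); each row shifts and turns the commanded pose from where the row before left it, along the tool's axes as they then stand; what a row does not reach is not made up. A row lasts 1/12 s, in which the tool goes at most 41.7 mm and 0.125 rad, less where a joint would pass 70% of its speed; a pose out of reach is approached as far as the arm can. The fingers move at their own pace and stop on an object; FORCE is the grip in N (left out, the last holds). Time passes only in rows, so rows that do not move let the fingers close. It prints the time, the measured TCP pose, the force, the opening and the grip force at its end.
- r.sense(): the state, without advancing time (a new reading comes with each control period).
- r.grab_frame(name): name is "side" or "top"; returns the picture (480x640x3 uint8, red, green, blue); there is no depth.
- r.camera_params(name): a dict with "fx", "fy", "cx", "cy" (pixels), "rvec" (rotation vector, rad) and "tvec" (3), from world to camera coordinates, as OpenCV has them. Camera axes: x right, y down, z forward; pixel columns grow to the right and rows downward; lengths in mm; the calibration is good to about 2 mm. A picture is of the moment at which its call begins. camera_params takes no time and is no camera call.
- r.sign_off(): hands the job in; it is judged then, once.
The state is a dict: "clock": time; "qpos": joint angles; "qvel": joint speeds; "joint_efforts": joint torques, N m; "eef_pos": TCP position; "tcp_rot": TCP orientation; "contact_force": force on the tool from outside, world axes, zero at the start; "wrist_torque": the same for the moment, N m; "opening": opening from 0.0 (shut) to 1.0 (fully open); "grasp_force": force on a finger pad.
Only numpy, scipy, OpenCV 4.12 (cv2) and the standard library are available. Lean on these libraries where they do the work, as an engineer would, in place of code of your own. Each camera call takes 0.05 s, during which the arm holds its last target. There are 200 camera calls.

### The job

Two look-alike black knobs lie loose on the tea stall's counter. First put the smaller one away in the free pocket of the small-knob row of the spares tray and leave it standing flat there, then turn the larger one so that its nose points the same way as the flat of the stove's D-shaft, push it fully home on the shaft, and press the sprung shaft right down. Finish while still holding the knob pressed down; do not disturb the cup, the bowl or the caddy.

Things in the scene. Friction and masses are not known exactly. Their poses are not given: they have to be found in the camera images.
- knob_large: Larger loose black knob, about 60 g, standing on its skirt. Skirt 42 mm in diameter, 18 mm high; on it a grip bar 14 mm thick (along y), from 19 mm behind (-x) to 28 mm ahead (+x) of the axis, 18 to 42 mm above the underside, an index line on top of its longer half. Origin on the axis at the underside, z up, +x towards the longer end of the bar (the nose).
- knob_bore (a point): Centre of the inner end of the large knob's D-shaped bore, 14 mm above its underside, axes as the knob's. The bore opens below: 14 mm across the round, flat 4 mm from the axis on the nose (+x) side. It slips on the shaft with 1 mm play all round, only with nose and flat facing alike (within about 0.15 rad).
- knob_small: Smaller loose black knob of the same look, about 35 g, on its skirt. Skirt 32 mm in diameter, 14 mm high; bar 11 mm thick (along y), from 14 mm behind to 21 mm ahead (+x, nose) of the axis, 14 to 36 mm above the underside. Origin on the axis at the underside, z up. It does not fit the shaft. The two loose knobs lie between stove and tray, either one the nearer.
- shaft_tip (a point): Centre of the axis at the top of the stove's upright steel D-shaft, moving down with it; z up, +x the way its flat faces. Shaft 12 mm in diameter, flat 3 mm from the axis, standing 26 mm clear of the stove's top; its top 3 mm are 1.2 mm slimmer all round. It does not turn. With the knob fully home the tip touches the end of the bore, the knob's underside 14 mm below the tip.
- dial_plate: Round aluminium plate round the foot of the shaft, 54 mm in diameter, 2 mm thick, with a pointer tooth reaching 39 mm from the axis. Origin on the shaft's axis on the stove's top; +x is the way the tooth points, which is the way the shaft's flat faces (not always square to the stove). Fixed.
- stove: Fixed tea stove, a dark steel box with grey top, 270 (x) x 210 (y) x 55 mm with a round black heating plate flush on top; origin at the centre of its underside. The shaft stands at x = -100 mm, y = 0, on the strip nearest the robot. Stove and tray may be on either side.
- shaft (a joint): Downward travel of the D-shaft in m: 0 released, 0.007 at the stop. A spring pushes back with about 4 N at 0 and about 10 N at 0.007; it returns by itself.
- tray: Fixed flat wooden tray, 145 (x) x 200 (y) x 12 mm, origin at the centre of its underside. Two rows of three round pockets along y: small row at x = -34 mm (pockets 40 mm wide), large row at x = +34 mm (50 mm). In each row the pockets at y = +62 and 0 mm hold knobs of that size, fastened in, bars along x; the one at y = -62 mm is free. Floors 4 mm above the counter.
- small_pocket (a point): Centre of the floor of the free pocket in the small row (pocket 40 mm in diameter, rim 8 mm above this point), axes as the tray's.
- teacup: Blue tea cup, 68 mm wide, 45 mm high, beyond the work; origin at the centre of its underside. Leave it.
- tea_caddy: Round brown caddy with a dark lid, 60 mm wide, 75 mm high, beyond the work; origin at the centre of its underside. Leave it.
- tasting_bowl: Green tasting bowl, 90 mm wide, 40 mm high, on the robot's left near its base; origin at the centre of its underside. Leave it.

How it is judged:
By the outcome, as a careful person would: the job done as asked, in the order asked, and still so for the second after the job is handed in, while the arm keeps its last pose, push and grip.
It also fails if it takes over 61 s, if anything falls off the work surface, if the arm or the gripper's body presses on something with over 40 N, if the wrist force passes 120 N, or if a joint passes its speed limit or range.

## Working session

There is one attempt and no reset: what is moved stays moved. The work goes in short steps, Python scripts to look and compute and a shell command to move; the robot and the scene stay as the last step left them, time stands still between calls to the robot, and variables do not carry over. Pictures are saved under pics/ and viewed, at most 10 in all, crops included, and the job is handed in when it is done.

```bash
ls; mkdir -p pics; python3 - <<'E'
from rig import r
import cv2
for n in("top","side"):
    cv2.imwrite(f"pics/{n}0.png",r.grab_frame(n)[:,:,::-1]); print(n,r.camera_params(n))
print(r.sense(), r.nose_length)
E
```

```text
pics
rig.py
steer.py
top {'fx': 452.6759655798804, 'fy': 452.6759655798804, 'cx': 322.6376284980525, 'cy': 242.17752094254502, 'rvec': array([ 2.13489581, -2.10046341,  0.21617283]), 'tvec': array([ -25.78090359,  496.73500178, 1064.86407141])}
side {'fx': 541.087938126021, 'fy': 541.087938126021, 'cx': 321.1294274187587, 'cy': 240.09865571216537, 'rvec': array([ 2.15788998, -0.35797575,  0.21496958]), 'tvec': array([-490.1933816 ,  162.38978793, 1018.40276013])}
{'clock': 0.1, 'qpos': array([ 1.18258668e+00,  3.53588472e-01,  1.63403744e+00, -4.12128085e-05,
        1.15520904e+00, -2.42883744e-03]), 'qvel': array([ 1.64169304e-04, -3.40139891e-03, -1.75771171e-03,  1.60909673e-03,
       -1.55361018e-04,  8.14643402e-06]), 'joint_efforts': array([-1.20411649e-03, -6.06353402e+01, -3.42818427e+01, -3.55473151e-05,
        3.94940522e-03,  1.09647630e-05]), 'eef_pos': array([235.05674117, 578.69275958, 252.64031024]), 'tcp_rot': array([-3.14035027e+00,  3.46666021e-05,  2.75582853e+00]), 'contact_force': array([-0.16364197,  0.8880648 ,  0.33389381]), 'wrist_torque': array([ 0.00105833,  0.01221919, -0.00667545]), 'grasp_force': 0.0, 'opening': 0.9955587105252458} 22.0
```

View pics/top0.png

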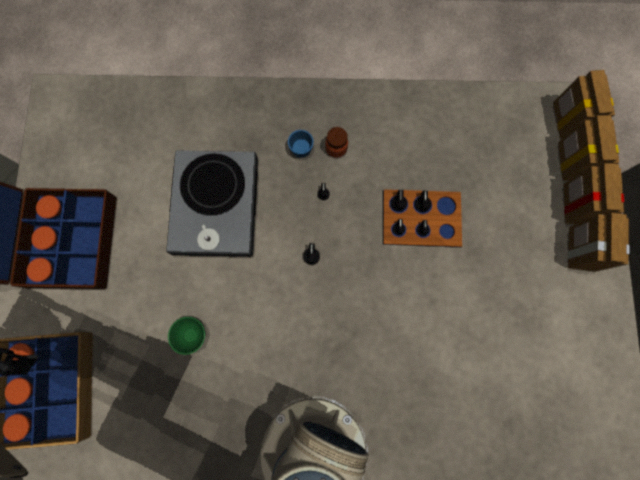

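View pics/side0.png

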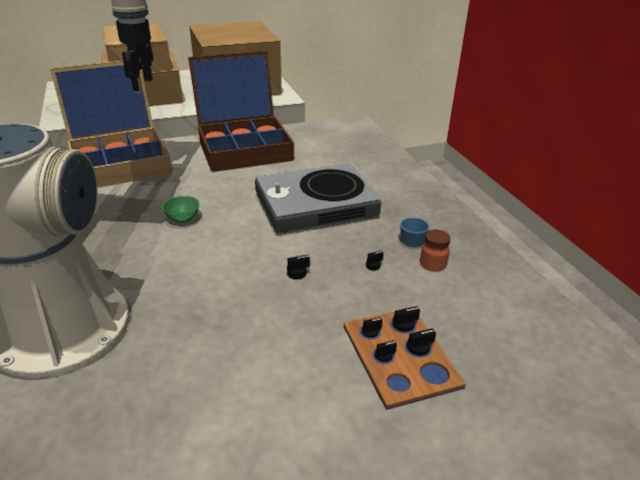

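The top view shows the stove at left (shaft about (208,237)), the large knob near (312,254), the small knob near (323,192), and the tray at right with its free small pocket at about (447,231). The side view shows the same layout. Next I'll zoom in on those areas.

```bash
cat > h.py <<'E'
import numpy as np, cv2
from rig import r
def cam(n):
    c=r.camera_params(n); K=np.array([[c['fx'],0,c['cx']],[0,c['fy'],c['cy']],[0,0,1.]])
    return K,cv2.Rodrigues(np.array(c['rvec']))[0],np.array(c['tvec'],float)
def ray(n,uv):
    K,R,t=cam(n); d=R.T@np.linalg.inv(K)@np.array([uv[0],uv[1],1.]); return -R.T@t,d
def onplane(n,uv,z):
    o,d=ray(n,uv); return o+d*(z-o[2])/d[2]
def tri(uvt,uvs):
    o1,d1=ray('top',uvt); o2,d2=ray('side',uvs)
    s=np.linalg.lstsq(np.c_[d1,-d2],o2-o1,rcond=None)[0]
    a,b=o1+s[0]*d1,o2+s[1]*d2; return (a+b)/2,np.linalg.norm(a-b)
def proj(n,p):
    K,R,t=cam(n); q=K@(R@np.array(p,float)+t); return q[:2]/q[2]
E
python3 - <<'E'
import cv2, numpy as np
t=cv2.imread('pics/top0.png'); s=cv2.imread('pics/side0.png')
def crop(im,x,y,w,h,W,H): return cv2.resize(im[y:y+h,x:x+w],(W,H),interpolation=cv2.INTER_CUBIC)
A=np.hstack([crop(t,297,230,30,40,225,300),crop(t,308,175,30,40,225,300),crop(t,188,217,40,40,300,300)])
B=np.hstack([crop(s,280,245,40,40,250,300),crop(s,355,240,40,40,250,300),crop(s,258,170,40,40,250,300)])
o=np.vstack([A,B]); o=np.clip(o.astype(float)*1.6,0,255).astype('uint8'); cv2.imwrite('pics/z.png',o)
from h import *
hsv=cv2.cvtColor(t,cv2.COLOR_BGR2HSV)
# tray
def masks(im,lo,hi,box):
    x,y,w,h=box; m=np.zeros(im.shape[:2],'uint8'); m[y:y+h,x:x+w]=cv2.inRange(cv2.cvtColor(im,cv2.COLOR_BGR2HSV),lo,hi)[y:y+h,x:x+w]; return m
m=masks(t,(0,90,60),(22,255,255),(370,180,110,75)); c=max(cv2.findContours(m,0,2)[0],key=cv2.contourArea); b=cv2.minAreaRect(c); print('tray',b)
for p in cv2.boxPoints(b): print(onplane('top',p,12).round(1))
print('c',onplane('top',b[0],12))
m=masks(t,(100,80,20),(130,255,255),(370,180,110,75))
for c in cv2.findContours(m,0,2)[0]:
    if cv2.contourArea(c)>60:
        M=cv2.moments(c);p=(M['m10']/M['m00'],M['m01']/M['m00']);print('blue',cv2.contourArea(c),p,onplane('top',p,4))
m=masks(s,(100,80,20),(130,255,255),(370,360,100,40))
for c in cv2.findContours(m,0,2)[0]:
    if cv2.contourArea(c)>60:
        M=cv2.moments(c);p=(M['m10']/M['m00'],M['m01']/M['m00']);print('blue side',cv2.contourArea(c),p,onplane('side',p,4))
# dark knobs
for n,im,boxes in(('top',t,[(297,235,30,35),(310,175,30,35)]),('side',s,[(280,248,40,36),(358,243,34,34)])):
    g=im.max(2)
    for x,y,w,h in boxes: print(n,x,y);print(g[y:y+h,x:x+w] if 0 else '');
x,y,w,h=190,222,36,32
print(t[y:y+h,x:x+w].min(2)[::1])
E
```

```text
tray ((422.5167236328125, 217.41476440429688), (80.56712341308594, 55.862918853759766), 1.6365771293640137)
[ 502.1 -167.7   12. ]
[ 650.9 -173.3   12. ]
[ 648.3 -383.8   12. ]
[ 499.5 -372.8   12. ]
c [ 574.2620688  -274.35753259   12.        ]
blue 120.0 (446.35833333333335, 230.95833333333334) [ 541.31533573 -336.8114689     4.        ]
blue 197.0 (445.95600676818947, 205.53299492385787) [ 609.47075003 -338.38904119    4.        ]
blue side 220.5 (398.00302343159484, 383.2887377173091) [ 542.49555095 -327.74318043    4.        ]
blue side 354.0 (433.97740112994353, 373.9406779661017) [ 610.90913975 -328.95474892    4.        ]
top 297 235

top 310 175

side 280 248

side 358 243

[[104  99  99 ...  98  93  95]
 [ 97  97  98 ...  95  99  97]
 [ 95  97  98 ...  94  94  92]
 ...
 [ 76  75  74 ...  84  87  88]
 [ 44  44  47 ...  59  61  58]
 [ 27  28  29 ...  42  36  41]]
```

View pics/z.png

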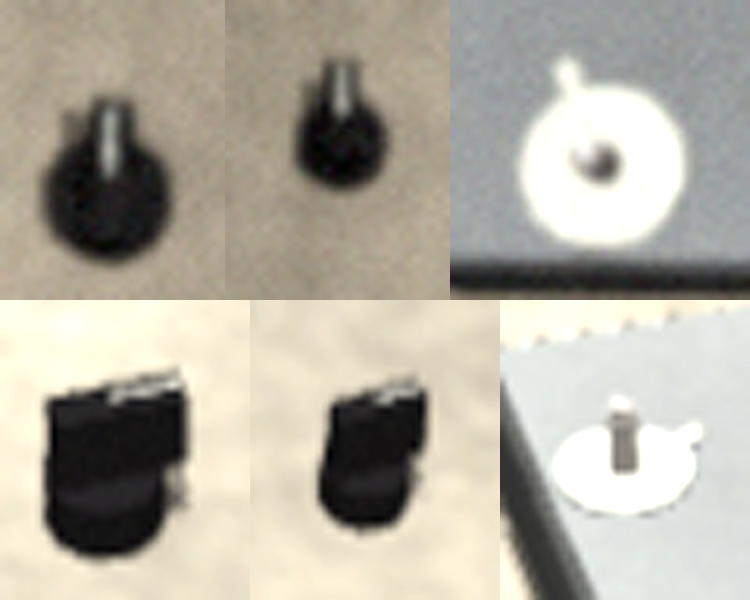

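The zoom shows both knobs on their skirts with their noses roughly up the top image (+x world). The large one's skirt centre is about (311.5,256) and the small one's about (323.5,194). The dial plate centre is about (208,239), and its tooth points up-left to about (203.5,226.5). Next I'll measure these with subpixel masks.

```bash
cat > meas.py <<'E'
from h import *
t=cv2.imread('pics/top0.png'); s=cv2.imread('pics/side0.png')
for n in('top','side'):
    K,R,tv=cam(n); print(n,'cam at',(-R.T@tv).round())
Z=8
def up(im,box):
    x,y,w,h=box; return cv2.resize(im[y:y+h,x:x+w],None,fx=Z,fy=Z,interpolation=cv2.INTER_CUBIC)
def back(p,box): return (np.asarray(p,float)+.5)/Z-.5+np.array(box[:2])
def big(m): return max(cv2.findContours(m,0,1)[0],key=cv2.contourArea)[:,0]
def circ(p):
    A=np.c_[2*p,np.ones(len(p))]; c=np.linalg.lstsq(A,(p**2).sum(1),rcond=None)[0]; return c[:2],np.sqrt(c[2]+c[:2]@c[:2])
for name,bt,bs,rr,hs,hb,tail,nose in(('large',(297,235,30,36),(278,248,44,38),21,18,42,-19,28),('small',(310,178,28,30),(358,243,36,34),16,14,36,-14,21)):
    g=up(t,bt).max(2); c=big((g<62).astype('uint8')*255)
    P=np.array([onplane('top',back(p,bt),hs)[:2] for p in c])
    lo=P[P[:,0]<P[:,0].min()+1.3*rr]
    cc,rad=circ(lo)
    # nose line: bright px inside hull
    m=np.zeros_like(g); cv2.fillPoly(m,[cv2.convexHull(c)],255)
    m=cv2.erode(m,np.ones((13,13)))
    w=np.where((m>0)&(g>70),g.astype(float)-60,0); ys,xs=np.nonzero(w)
    L=np.array([onplane('top',back((x,y),bt),hb)[:2] for x,y in zip(xs,ys)]); ww=w[ys,xs]
    mu=np.average(L,axis=0,weights=ww); e,v=np.linalg.eigh(np.cov(L.T,aweights=ww)); d=v[:,1]*np.sign(v[0,1])
    print(name,'axis',cc.round(1),'r',rad.round(1),'line c',mu.round(1),'yaw line',np.arctan2(d[1],d[0]).round(3),'yaw axis->line',np.arctan2(*(mu-cc)[::-1]).round(3), 'dist',np.linalg.norm(mu-cc).round(1),'ext',((L-cc)@d).min().round(1),((L-cc)@d).max().round(1))
    # side: bottom-most skirt edge and line centre
    gs=up(s,bs).max(2); c=big((gs<75).astype('uint8')*255)
    b=np.array([back(p,bs) for p in c]); 
    m=np.zeros_like(gs); cv2.fillPoly(m,[cv2.convexHull(c)],255); m=cv2.erode(m,np.ones((5,5))); m[m.shape[0]//2:]=0
    w=np.where((m>0)&(gs>90),1,0); ys,xs=np.nonzero(w)
    if len(xs):
        q=back((xs.mean(),ys.mean()),bs); qt=proj('top',[*mu,hb]); print('  tri line',*tri(qt,q))
    # predicted skirt base front in side
    K,R,tv=cam('side'); o=-R.T@tv; 
    a=np.linspace(0,6.28,90); C=np.array([proj('side',[cc[0]+rr*np.cos(x),cc[1]+rr*np.sin(x),0]) for x in a])
    print('  side pred: left %.1f right %.1f bottom %.1f'%(C[:,0].min(),C[:,0].max(),C[:,1].max()),'seen left',b[:,0].min().round(1),'bottom',b[:,1].max().round(1),'right lower',b[b[:,1]>b[:,1].max()-5][:,0].max().round(1))
# dial
bt=(190,220,36,33); g=up(t,bt).min(2); c=big((g>140).astype('uint8')*255)
P=np.array([onplane('top',back(p,bt),57)[:2] for p in c]); cc=np.median(P,0)
for i in range(6):
    k=np.linalg.norm(P-cc,axis=1)<29; cc,rad=circ(P[k])
D=P-cc; far=D[np.linalg.norm(D,axis=1)>33]; f=far.mean(0); print('dial',cc.round(1),rad.round(1),'max',np.linalg.norm(D,axis=1).max().round(1),'tooth yaw',np.arctan2(f[1],f[0]).round(3))
bs=(265,177,34,28); g=up(s,bs).min(2); c=big((g>205).astype('uint8')*255)
P=np.array([onplane('side',back(p,bs),57)[:2] for p in c]); c2=np.median(P,0)
for i in range(6):
    k=np.linalg.norm(P-c2,axis=1)<29; c2,rad=circ(P[k])
D=P-c2; far=D[np.linalg.norm(D,axis=1)>33]; f=far.mean(0) if len(far) else [1,0]; print('dial side',c2.round(1),rad.round(1),np.linalg.norm(D,axis=1).max().round(1),np.arctan2(f[1],f[0]).round(3))
# stove outline
hsv=cv2.cvtColor(t,cv2.COLOR_BGR2HSV)
# pockets: non-orange in tray
for n,im,boxes,sg in(('top',t,[(434,220,28,24),(432,192,30,28)],1),('side',s,[(380,368,38,30),(414,360,40,30)],1)):
    for b in boxes:
        u=cv2.cvtColor(up(im,b),cv2.COLOR_BGR2HSV); m=((u[...,0]>60)&(u[...,1]>60)).astype('uint8')*255
        c=big(m); P=np.array([onplane(n,back(p,b),12)[:2] for p in c]); e=circ(P); print(n,'pocket z12',P.mean(0).round(1),e[0].round(1),e[1].round(1),(P.max(0)-P.min(0)).round(1),((P.max(0)+P.min(0))/2).round(1))
E
python3 meas.py
```

```text
top cam at [ 276.  -16. 1142.]
side cam at [ 201. -859.  725.]
large axis [467.2  11.2] r 21.2 line c [482.7  10.5] yaw line 0.001 yaw axis->line -0.044 dist 15.4 ext 5.1 25.9
  tri line [478.72277877  10.90572274  45.94795356] 6.363548132047646
  side pred: left 286.4 right 306.0 bottom 281.2 seen left 286.7 bottom 278.9 right lower 305.7
small axis [632.  -16.5] r 15.8 line c [643.7 -16.6] yaw line 0.035 yaw axis->line -0.006 dist 11.8 ext 5.4 19.1
  tri line [641.93565238 -16.53079946  40.35049232] 0.7143653609551598
  side pred: left 364.5 right 379.2 bottom 272.5 seen left 365.4 bottom 270.2 right lower 380.1Traceback (most recent call last):
  File "meas.py", line 37, in <module>
    P=np.array([onplane('top',back(p,bt),57)[:2] for p in c]); cc=np.median(P,0)
                ~~~~~~~^^^^^^^^^^^^^^^^^^^^^
  File "h.py", line 9, in onplane
    o,d=ray(n,uv); return o+d*(z-o[2])/d[2]
        ~~~^^^^^^
  File "h.py", line 7, in ray
    K,R,t=cam(n); d=R.T@np.linalg.inv(K)@np.array([uv[0],uv[1],1.]); return -R.T@t,d
          ~~~^^^
  File "h.py", line 4, in cam
    c=r.camera_params(n); K=np.array([[c['fx'],0,c['cx']],[0,c['fy'],c['cy']],[0,0,1.]])
ValueError: time passes only in moves, steps and waits
```

```bash
python3 - <<'E'
s=open('h.py').read().replace("def cam(n)","import functools\n@functools.lru_cache\ndef cam(n)"); open('h.py','w').write(s)
m=open('meas.py').read().replace("onplane('top',back(p,bt),hs)","onplane('top',back(p,bt),0)"); open('meas.py','w').write(m)
E
python3 meas.py
```

```text
top cam at [ 276.  -16. 1142.]
side cam at [ 201. -859.  725.]
large axis [470.3  11.6] r 21.5 line c [482.7  10.5] yaw line 0.001 yaw axis->line -0.088 dist 12.4 ext 2.1 22.9
  tri line [478.72277877  10.90572274  45.94795356] 6.363548132047646
  side pred: left 287.7 right 307.3 bottom 280.8 seen left 286.7 bottom 278.9 right lower 305.7
small axis [636.4 -16.6] r 16.0 line c [643.7 -16.6] yaw line 0.035 yaw axis->line -0.009 dist 7.4 ext 1.0 14.7
  tri line [641.93565238 -16.53079946  40.35049232] 0.7143653609551598
  side pred: left 366.4 right 381.0 bottom 272.1 seen left 365.4 bottom 270.2 right lower 380.1
dial [499.8 263.4] 26.0 max 36.8 tooth yaw 0.416
dial side [502.6 266.3] 15.3 23.2 0.0
top pocket z12 [ 540.9 -334.8] [ 539.2 -334.2] 18.8 [37.9 38.1] [ 539.1 -334.3]
top pocket z12 [ 608.7 -334.2] [ 607.5 -335.6] 23.5 [47.5 48. ] [ 607.3 -335.8]
side pocket z12 [ 538.7 -333.2] [ 538.7 -333.2] 16.9 [35.4 33.1] [ 538.9 -333.1]
side pocket z12 [ 606.6 -334.6] [ 606.5 -334.5] 21.7 [44.7 43.2] [ 606.7 -334.4]
```

```bash
cat > go.py <<'E'
import sys,numpy as np
from h import r
from scipy.spatial.transform import Rotation as Ro
def plan(x,y,z,yaw):
    s=r.sense(); R=Ro.from_euler('xyz',s['tcp_rot']); p=s['eef_pos']
    T=Ro.from_euler('xyz',[np.pi,0,yaw]); rv=(R.inv()*T).as_rotvec(); d=R.inv().apply(np.array([x,y,z])-p)
    print('t',s['clock'].__round__(2),'pos',p.round(1),'rot',s['tcp_rot'].round(3),'rv',rv.round(3),'d(in present tool axes)',d.round(1),'d(in final axes)',T.inv().apply(np.array([x,y,z])-p).round(1),'open',round(s['opening'],3),'F',s['contact_force'].round(1),'g',round(s['grasp_force'],1))
if __name__=='__main__': plan(*map(float,sys.argv[1:]))
E
python3 steer.py '0 0 -0.105 0 0 0 0.5; 0 0 -0.105 0 0 0 0.5; 0 0 -0.105 0 0 0 0.5; 0 0 -0.105 0 0 0 0.5' 30; python3 go.py 635.3 -15.5 120 3.17
```

```text
clock: 0.43
eef_pos: [235.1, 578.8, 252.9]
tcp_rot: [-3.141, -0.0, -3.102]
contact_force: [-0.7, 0.6, 0.4]
opening: 0.502
grasp_force: 0.0
t 0.43 pos [235.1 578.8 252.9] rot [-3.141 -0.    -3.102] rv [-0.001 -0.     0.011] d(in present tool axes) [-376.5 -609.5  133.2] d(in final axes) [-383.2 -605.4  132.9] open 0.502 F [-0.7  0.6  0.4] g 0.0
```

```bash
R='x'
python3 steer.py '0 0 0 -18.8 -30.5 6 0.5; 0 0 0 -18.8 -30.5 6 0.5; 0 0 0 -18.8 -30.5 6 0.5; 0 0 0 -18.8 -30.5 6 0.5; 0 0 0 -18.8 -30.5 6 0.5' >/dev/null
python3 steer.py '0 0 0 -18.8 -30.5 6 0.5; 0 0 0 -18.8 -30.5 6 0.5; 0 0 0 -18.8 -30.5 6 0.5; 0 0 0 -18.8 -30.5 6 0.5; 0 0 0 -18.8 -30.5 6 0.5' >/dev/null
python3 steer.py '0 0 0 -18.8 -30.5 6 0.5; 0 0 0 -18.8 -30.5 6 0.5; 0 0 0 -18.8 -30.5 6 0.5; 0 0 0 -18.8 -30.5 6 0.5; 0 0 0 -18.8 -30.5 6 0.5' >/dev/null
python3 steer.py '0 0 0 -18.8 -30.5 6 0.5; 0 0 0 -18.8 -30.5 6 0.5; 0 0 0 -18.8 -30.5 6 0.5; 0 0 0 -18.8 -30.5 6 0.5; 0 0 0 0 0 0 0.5'
python3 go.py 635.3 -15.5 80 3.17
```

```text
clock: 2.1
eef_pos: [614.6, 7.3, 138.1]
tcp_rot: [-3.14, 0.001, -3.11]
contact_force: [-0.6, -0.1, -0.7]
opening: 0.499
grasp_force: 0.0
t 2.1 pos [614.6   7.3 138.1] rot [-3.14e+00  1.00e-03 -3.11e+00] rv [-0.001  0.001  0.003] d(in present tool axes) [-19.9 -23.3  58.2] d(in final axes) [-20.  -23.4  58.1] open 0.499 F [-0.6 -0.1 -0.7] g 0.0
```

```bash
python3 steer.py '0 0 0 -10 -12 20 0.5; 0 0 0 -10 -11.4 20 0.5; 0 0 0 0 0 18 0.5; 0 0 0 0 0 0 0.5; 0 0 0 0 0 0 0.5'
python3 go.py 635.3 -15.5 38.5 3.17
python3 - <<'E'
from h import *
t=r.grab_frame('top')[:,:,::-1]; s=r.grab_frame('side')[:,:,::-1]
cv2.imwrite('pics/t1.png',t); cv2.imwrite('pics/s1.png',s)
def crop(im,x,y,w,h): return cv2.resize(im[y:y+h,x:x+w],(400,400),interpolation=cv2.INTER_CUBIC)
o=np.hstack([crop(t,298,165,50,50),crop(s,340,210,70,70)]); cv2.imwrite('pics/z1.png',np.clip(o*1.6,0,255).astype('uint8'))
E
```

```text
clock: 2.52
eef_pos: [631.6, -10.4, 80.3]
tcp_rot: [3.141, -0.003, -3.108]
contact_force: [-0.4, 0.2, 0.4]
opening: 0.494
grasp_force: 0.0
t 2.52 pos [631.6 -10.4  80.3] rot [ 3.141e+00 -3.000e-03 -3.108e+00] rv [ 0.    -0.003  0.006] d(in present tool axes) [-3.7 -5.2 41.7] d(in final axes) [-3.6 -5.2 41.8] open 0.494 F [-0.4  0.2  0.4] g 0.0
```

View pics/z1.png

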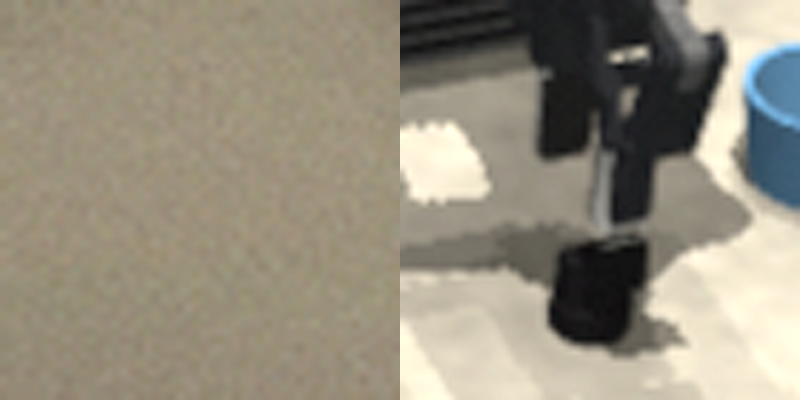

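The side crop shows the gripper straddling just above the small knob. The top crop shows only bare counter where the knob was before, so the camera may have moved. I'll check its parameters.

```bash
python3 -c "
from h import *
print(r.camera_params('top'),r.camera_params('side'))"
```

```text
{'fx': 452.6759655798804, 'fy': 452.6759655798804, 'cx': 322.6376284980525, 'cy': 242.17752094254502, 'rvec': array([ 2.13489581, -2.10046341,  0.21617283]), 'tvec': array([ -25.78090359,  496.73500178, 1064.86407141])} {'fx': 541.087938126021, 'fy': 541.087938126021, 'cx': 321.1294274187587, 'cy': 240.09865571216537, 'rvec': array([ 2.15788998, -0.35797575,  0.21496958]), 'tvec': array([-490.1933816 ,  162.38978793, 1018.40276013])}
```

View pics/t1.png

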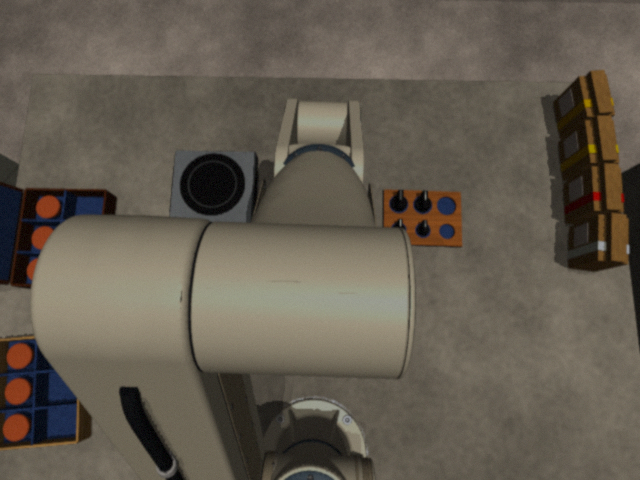

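The top view is fully covered by the arm, so the side view does the guidance from here. The gripper is right above the small knob, so I'll descend and grip.

```bash
python3 steer.py '0 0 0 -3.6 -5.2 0 0.5; 0 0 0 0 0 14 0.5; 0 0 0 0 0 14 0.5; 0 0 0 0 0 13 0.5; 0 0 0 0 0 0 0.5'
python3 go.py 635.3 -15.5 38.5 3.17
```

```text
clock: 3.03
eef_pos: [634.2, -15.5, 36.7]
tcp_rot: [3.141, -0.005, -3.107]
contact_force: [-0.2, 0.0, -0.2]
opening: 0.502
grasp_force: 0.0
t 3.03 pos [634.2 -15.5  36.7] rot [ 3.141 -0.005 -3.107] rv [ 0.    -0.005  0.006] d(in present tool axes) [-1.1  0.  -1.8] d(in final axes) [-1.2  0.  -1.8] open 0.502 F [-0.2  0.  -0.2] g 0.0
```

```bash
python3 steer.py '0 0 0 -1 0 -1.8 0.5; 0 0 0 0 0 0 0; 0 0 0 0 0 0 0; 0 0 0 0 0 0 0; 0 0 0 0 0 0 0' 35
python3 steer.py '0 0 0 0 0 0 0; 0 0 0 0 0 0 0; 0 0 0 0 0 0 0'
python3 - <<'E'
from h import *
s=r.grab_frame('side')[:,:,::-1]
cv2.imwrite('pics/s2.png',s)
o=cv2.resize(s[220:290,340:410],(560,560),interpolation=cv2.INTER_CUBIC); cv2.imwrite('pics/z2.png',np.clip(o*1.6,0,255).astype('uint8'))
E
```

```text
clock: 3.45
eef_pos: [638.1, -15.6, 42.7]
tcp_rot: [-3.142, 0.001, -3.107]
contact_force: [-0.0, 1.4, 2.1]
opening: 0.116
grasp_force: 37.2
clock: 3.7
eef_pos: [638.0, -15.6, 42.7]
tcp_rot: [-3.142, 0.001, -3.107]
contact_force: [0.1, 0.6, 5.8]
opening: 0.115
grasp_force: 37.8
```

```bash
python3 steer.py '0 0 0 0 0 -20 0; 0 0 0 0 0 -20 0; 0 0 0 0 0 -20 0; 0 0 0 0 0 0 0; 0 0 0 0 0 0 0'
python3 - <<'E'
from h import *
s=r.grab_frame('side')[:,:,::-1]
cv2.imwrite('pics/s3.png',s); p=r.sense()['eef_pos']; u,v=proj('side',p).astype(int); print(p,u,v, proj('side',p-[3,0,40]))
a=cv2.imread('pics/s2.png')
f=lambda im,x,y:cv2.resize(im[y:y+60,x:x+60],(400,400),interpolation=cv2.INTER_CUBIC)
o=np.hstack([f(a,345,225),f(s,u-30,v-20)]); cv2.imwrite('pics/z3.png',np.clip(o*1.8,0,255).astype('uint8')); print(u-30,v-20)
E
python3 go.py 541 -333.8 80 3.14
```

```text
clock: 4.17
eef_pos: [638.1, -15.7, 103.0]
tcp_rot: [-3.141, 0.002, -3.107]
contact_force: [0.1, 0.6, -0.5]
opening: 0.121
grasp_force: 37.0
[637.27603382 -15.64735331 101.82742246] 377 228 [374.8159818  244.55908446]
347 208
t 4.22 pos [637.3 -15.6 101.8] rot [ 3.142 -0.    -3.107] rv [-0.    -0.     0.036] d(in present tool axes) [ 107.1 -314.7   21.8] d(in final axes) [  95.8 -318.3   21.8] open 0.118 F [ 0.8 -0.3 -0.3] g 37.0
```

View pics/z3.png

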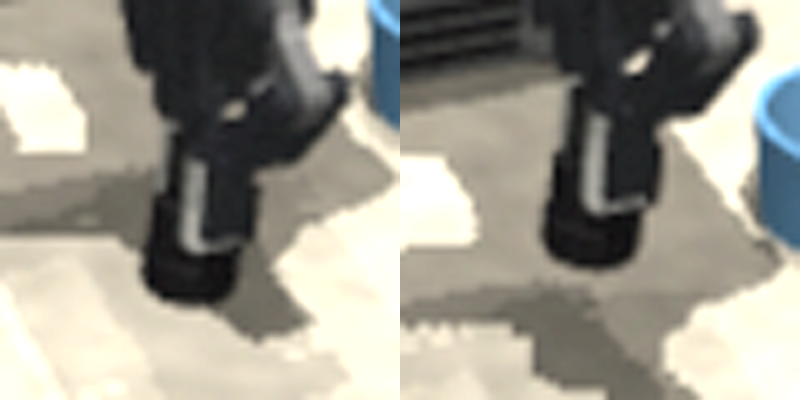

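The knob is held upright and lifted clear. In the side crop its skirt spans about u 368–383, so the axis sits roughly 2 mm to the -x side of the TCP. I'll carry it to the tray.

```bash
python3 steer.py '0 0 0 11.9 -35 0 0; 0 0 0 11.9 -35 0 0; 0 0 0 11.9 -35 0 0; 0 0 0 11.9 -35 0 0; 0 0 0 11.9 -35 0 0' >/dev/null
python3 steer.py '0 0 0 11.9 -35 0 0; 0 0 0 11.9 -35 0 0; 0 0 0 11.9 -35 0 0; 0 0 0 11.9 -34 0 0; 0 0 0 0 0 0 0' 
python3 steer.py '0 0 0 0 0 0 0; 0 0 0 0 0 0 0; 0 0 0 0 0 0 0'
python3 go.py 541 -333.8 75 3.17
```

```text
clock: 5.05
eef_pos: [538.7, -338.2, 100.7]
tcp_rot: [-3.141, -0.002, -3.111]
contact_force: [0.8, -0.5, 0.3]
opening: 0.114
grasp_force: 37.0
clock: 5.3
eef_pos: [541.1, -331.7, 101.2]
tcp_rot: [3.14, -0.001, -3.107]
contact_force: [0.4, 0.9, -0.4]
opening: 0.116
grasp_force: 37.0
t 5.3 pos [ 541.1 -331.7  101.2] rot [ 3.140e+00 -1.000e-03 -3.107e+00] rv [ 0.001 -0.001  0.007] d(in present tool axes) [ 0.2 -2.1 26.2] d(in final axes) [ 0.2 -2.1 26.2] open 0.116 F [ 0.4  0.9 -0.4] g 37.0
```

```bash
python3 steer.py '0 0 0 0 -2 15 0; 0 0 0 0 0 20 0; 0 0 0 0 0 0 0; 0 0 0 0 0 0 0; 0 0 0 0 0 0 0'
python3 - <<'E'
from h import *
s=r.grab_frame('side')[:,:,::-1]; cv2.imwrite('pics/s4.png',s); p=r.sense()['eef_pos']; print(p)
for q in ([539,-333.8,12],): 
    C=np.array([proj('side',[q[0]+20*np.cos(a),q[1]+20*np.sin(a),q[2]]) for a in np.linspace(0,6.28,60)]); print(C.min(0),C.max(0))
z=p[2]-42.7
C=np.array([proj('side',[p[0]-2+16*np.cos(a),p[1]+16*np.sin(a),z]) for a in np.linspace(0,6.28,60)]); print('skirt pred',C.min(0),C.max(0))
o=cv2.resize(s[325:405,355:435],(800,600) if 0 else (600,600),interpolation=cv2.INTER_CUBIC); cv2.imwrite('pics/z4.png',np.clip(o*1.6,0,255).astype('uint8'))
E
```

```text
clock: 5.72
eef_pos: [541.8, -334.3, 67.5]
tcp_rot: [3.142, -0.0, -3.106]
contact_force: [0.1, -0.1, 0.2]
opening: 0.116
grasp_force: 37.0
[ 542.06583621 -334.7313436    67.98263441]
[386.25626589 374.08587441] [410.19588736 392.89661675]
skirt pred [390.19381005 370.8306929 ] [409.52244841 385.86317143]
```

View pics/z4.png

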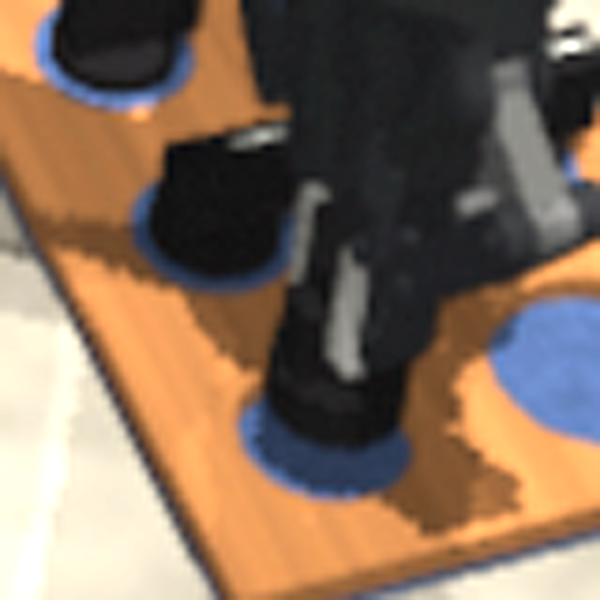

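The skirt (u 390.7–408.7, bottom 384.6) hangs centred over the pocket (u 387–409.7), as predicted, so I'll lower it.

```bash
python3 steer.py '0 0 0 1 1 8 0; 0 0 0 0 0 8 0; 0 0 0 0 0 3 0; 0 0 0 0 0 0 0; 0 0 0 0 0 0 0'
python3 steer.py '0 0 0 0 0 1 0; 0 0 0 0 0 1 0; 0 0 0 0 0 0 0; 0 0 0 0 0 0 0'
```

```text
clock: 6.18
eef_pos: [540.1, -334.1, 47.8]
tcp_rot: [3.141, -0.001, -3.107]
contact_force: [0.8, -0.7, -0.4]
opening: 0.113
grasp_force: 37.0
clock: 6.52
eef_pos: [540.5, -334.3, 46.7]
tcp_rot: [-3.141, 0.0, -3.107]
contact_force: [-1.0, 0.4, 3.8]
opening: 0.119
grasp_force: 37.7
```

```bash
python3 steer.py '0 0 0 0 0 0 0.4; 0 0 0 0 0 0 0.4; 0 0 0 0 0 0 0.4; 0 0 0 0 0 0 0.4'
python3 steer.py '0 0 0 0 0 -15 0.4; 0 0 0 0 0 -25 0.4; 0 0 0 0 0 -30 0.4; 0 0 0 0 0 -30 0.4; 0 0 0 0 0 0 0.4'
python3 go.py 469.5 12 130 3.141
python3 - <<'E'
from h import *
s=r.grab_frame('side')[:,:,::-1]; cv2.imwrite('pics/s5.png',s)
o=np.hstack([cv2.resize(s[345:405,365:425],(400,400),interpolation=cv2.INTER_CUBIC),cv2.resize(s[235:295,270:330],(400,400),interpolation=cv2.INTER_CUBIC)]); cv2.imwrite('pics/z5.png',np.clip(o*1.6,0,255).astype('uint8'))
E
```

```text
clock: 6.85
eef_pos: [540.2, -334.2, 46.0]
tcp_rot: [3.142, -0.0, -3.107]
contact_force: [-0.0, 0.1, -0.5]
opening: 0.402
grasp_force: 0.0
clock: 7.27
eef_pos: [543.1, -335.9, 152.0]
tcp_rot: [-3.137, 0.007, -3.107]
contact_force: [1.1, -0.7, 0.5]
opening: 0.396
grasp_force: 0.0
t 7.27 pos [ 543.1 -335.9  152. ] rot [-3.137  0.007 -3.107] rv [-0.005  0.007  0.035] d(in present tool axes) [ 61.8 350.3  19.9] d(in final axes) [ 73.8 347.8  22. ] open 0.396 F [ 1.1 -0.7  0.5] g 0.0
```

View pics/z5.png

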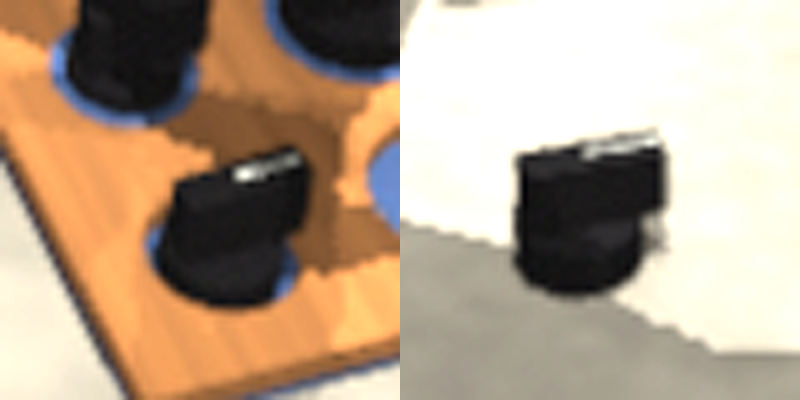

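The small knob stands flat in its pocket, bar parallel to its neighbours. The large knob is untouched. I'll move above it and take a top picture to confirm the placing. Then I'll centre the knob by closing lightly on the bar's two ends.

```bash
python3 steer.py '0 0 0.035 7.7 34.8 2 0.9; 0 0 0 7.7 34.8 2 0.9; 0 0 0 7.7 34.8 2 0.9; 0 0 0 7.7 34.8 2 0.9; 0 0 0 7.7 34.8 2 0.9' 20 >/dev/null
python3 steer.py '0 0 0 7.3 34.8 2 0.9; 0 0 0 7 34.8 2 0.9; 0 0 0 7 34.8 2 0.9; 0 0 0 7 34.8 2 0.9; 0 0 0 7 34.8 2 0.9' >/dev/null
python3 steer.py '0 0 0.121 0 0 0 0.9; 0 0 0.121 0 0 0 0.9; 0 0 0.121 0 0 0 0.9; 0 0 0.121 0 0 0 0.9; 0 0 0.121 0 0 0 0.9' >/dev/null
python3 steer.py '0 0 0.121 0 0 0 0.9; 0 0 0.121 0 0 0 0.9; 0 0 0.121 0 0 0 0.9; 0 0 0.121 0 0 0 0.9; 0 0 0.121 0 0 0 0.9' >/dev/null
python3 steer.py '0 0 0.121 0 0 0 0.9; 0 0 0.121 0 0 0 0.9; 0 0 0.121 0 0 0 0.9; 0 0 0 0 0 0 0.9; 0 0 0 0 0 0 0.9' 
python3 go.py 473.8 12 43.5 1.571
python3 - <<'E'
from h import *
t=r.grab_frame('top')[:,:,::-1]; cv2.imwrite('pics/t6.png',t)
a=cv2.imread('pics/top0.png')
f=lambda im:cv2.resize(im[185:252,378:468],(400,300),interpolation=cv2.INTER_CUBIC)
cv2.imwrite('pics/z6.png',np.clip(np.hstack([f(a),f(t)])*1.8,0,255).astype('uint8'))
E
```

```text
clock: 9.4
eef_pos: [465.0, 13.6, 125.4]
tcp_rot: [-3.14, 0.0, 1.572]
contact_force: [-0.2, -0.7, 1.0]
opening: 0.903
grasp_force: 0.0
t 9.4 pos [465.   13.6 125.4] rot [-3.14   0.     1.572] rv [-0.001  0.     0.001] d(in present tool axes) [-1.6  8.9 81.9] d(in final axes) [-1.6  8.8 81.9] open 0.903 F [-0.2 -0.7  1. ] g 0.0
```

View pics/z6.png

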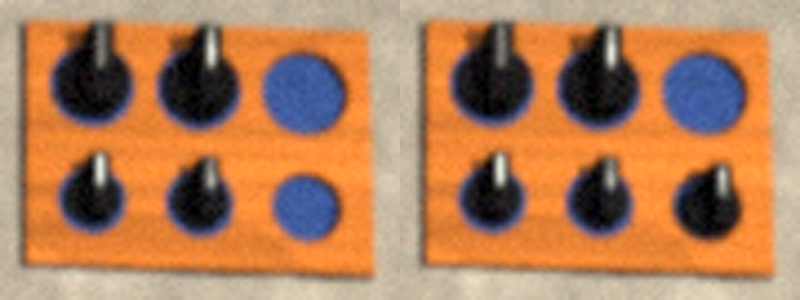

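The right half (now) shows the smaller knob centred in its pocket at (707,207), but no blue ring is visible around it. I'll compare its height numerically with the fastened neighbour.

```bash
python3 - <<'E'
from h import *
t=cv2.imread('pics/t6.png').astype(float); s=cv2.imread('pics/s5.png').astype(float)
def cen(im,box,th):
    x,y,w,h=box; g=im[y:y+h,x:x+w]; g=np.where((g.max(2)-g.min(2)<40),g.min(2),0); m=np.where(g>th,g-th,0); ys,xs=np.mgrid[y:y+h,x:x+w]
    return np.array([(xs*m).sum(),(ys*m).sum()])/m.sum(),int((m>0).sum()),m.max()
print(t[214:242,440:456].max(2).astype(int)); print(t[214:242,416:432].max(2).astype(int))
np.set_printoptions(linewidth=250)
print(s[360:380,390:416].min(2).astype(int))
print(s[334:356,372:402].min(2).astype(int))
E
```

```text
[[130 122 108  90  82  72  73  69  70  75  85  96 116 130 135 134]
 [134 135 133 128 119 113 108 106 109 114 123 129 134 136 136 136]
 [142 143 140 138 137 137 134 136 136 139 140 141 140 142 141 142]
 [142 146 145 145 146 147 149 145 145 148 148 147 146 145 144 148]
 [144 148 142 144 146 147 148 148 147 145 150 150 148 150 147 147]
 [138 140 140 142 144 145 142 141 139 143 143 145 147 143 145 142]
 [143 142 139 144 140 144 141 136 127 125 124 125 135 142 142 143]
 [150 148 143 147 145 145 135 121  96  91  97 102 121 142 142 146]
 [150 152 146 132 126 127 116  85  53  54  77  76 103 137 150 152]
 [150 148 128 104  85  77  61  37  19  56 102  76  91 136 152 155]
 [146 134  96  60  46  30  20   9  19  60 111  80  83 135 151 151]
 [127 106  63  40  28  23  10   4  12  54 101  74  78 125 145 149]
 [ 99  61  42  38  26  14   9   3  15  51  96  69  65 107 135 143]
 [ 76  51  44  32  19   2   4   1  10  46  83  64  40  79 116 135]
 [ 61  46  28  21  11   6   8   2  12  37  57  49  33  57 103 130]
 [ 53  29  19  16  11  12   6   0   8  15  30  31  28  38  85 127]
 [ 45  23  15  15   7  15   
[... 6801 characters left out ...]
 15  12  14  12  11  14  13  12  11  12  12  13  13  12  19  32  44  46  47  46  48]
 [ 65  76  43  31  13  13  14  15  16  15  12  12  11  13  12  12  13  12  14  14  12  13  13  21  37  43  44  46  46  47]
 [ 91  81  53  28  15  12  13  16  15  14  12  13  13  13  11  13  13  13  12  12  15  20  23  31  43  45  44  45  46  47]
 [104  74  61  25  14  13  16  16  16  15  14  13  12  12  11  13  13  13  11  14  17  29  41  41  48  47  44  44  46  46]
 [104  74  56  16  18  15  14  16  14  15  11  13  12  11  13  13  15  14  14  15  19  27  53  47  50  48  46  43  45  47]
 [ 93  69  56  16  20  15  15  15  16  13  11  13  13  11  11  13  14  15  14  15  22  32  55  53  50  49  47  44  44  46]]
```

```bash
python3 - <<'E'
from h import *
t=cv2.imread('pics/t6.png').astype(float); s=cv2.imread('pics/s5.png').astype(float)
def cen(im,x0,x1,y0,y1,th):
    g=im[y0:y1,x0:x1].min(2); m=np.clip(g-th,0,None); ys,xs=np.mgrid[y0:y1,x0:x1]; return ((xs*m).sum()/m.sum(),(ys*m).sum()/m.sum())
o=cen(t,447,453,222,230,35),cen(s,399,410,367,373,42); n=cen(t,423,428,221,229,35),cen(s,384,395,341,345,48)
for q in(o,n): print(np.round(q,2),*tri(*q))
a=tri(*o)[0]; print('bottom skirt near edge side: floor pred',proj('side',[539,-334.5-16,4]),'rim-seated pred',proj('side',[539,-334.5-16,12]))
print('neighbour axis pred edge', proj('side',[540.2,-272-16,4]))
g=s[380:400,396].astype(int); print(g); g=s[350:370,385].astype(int); print(g)
E
```

```text
[[450.16 224.78]
 [402.93 370.13]] [ 545.78233539 -334.94288564   44.0761013 ] 4.3768467122167785
[[425.05 223.85]
 [390.28 342.49]] [ 549.42789126 -272.71648      45.4566754 ] 0.9827827812813493
bottom skirt near edge side: floor pred [402.15996009 394.05848184] rim-seated pred [402.67312973 390.87790366]
neighbour axis pred edge [386.78783965 366.63888007]
[[ 15  15  16]
 [ 15  15  16]
 [ 15  15  16]
 [ 17  16  17]
 [ 21  20  20]
 [ 23  22  23]
 [ 24  23  24]
 [ 20  21  22]
 [ 18  19  19]
 [ 16  15  16]
 [ 18  22  28]
 [ 41  69 104]
 [ 59 101 154]
 [ 62 106 161]
 [ 64 109 165]
 [ 59 103 156]
 [ 59 102 155]
 [ 58 102 154]
 [ 59 101 153]
 [ 58 100 152]]
[[ 11  11  12]
 [ 14  13  13]
 [ 14  13  14]
 [ 12  13  13]
 [ 12  11  13]
 [ 11  11  12]
 [ 10  11  11]
 [ 11  12  11]
 [ 11  10  11]
 [  9  10  11]
 [ 12  13  14]
 [ 26  21  20]
 [ 80  57  45]
 [104  85  85]
 [ 76  96 131]
 [ 60 103 155]
 [ 61 106 160]
 [ 65 111 168]
 [ 64 110 166]
 [ 64 109 165]]
```

The index line triangulates to the same height as the fastened neighbour's (44 mm against 45 mm, so not 8 mm proud). It is seated on the pocket floor. Next is the large knob: lower around the bar ends and squeeze lightly.

```bash
python3 steer.py '0 0 0 -1.6 8.9 20 0.9; 0 0 0 0 0 20 0.9; 0 0 0 0 0 20 0.9; 0 0 0 0 0 10 0.9; 0 0 0 0 0 6 0.9'
python3 steer.py '0 0 0 0 0 4 0.9; 0 0 0 0 0 0 0.9; 0 0 0 0 0 0 0.9; 0 0 0 0 0 0 0.9'
python3 go.py 473.8 12 42.5 1.571
```

```text
clock: 9.87
eef_pos: [473.4, 12.0, 48.7]
tcp_rot: [-3.139, 0.0, 1.57]
contact_force: [-0.6, 0.1, -0.1]
opening: 0.903
grasp_force: 0.0
clock: 10.2
eef_pos: [475.0, 12.0, 46.8]
tcp_rot: [3.14, -0.0, 1.568]
contact_force: [-1.2, 0.0, 0.1]
opening: 0.899
grasp_force: 0.0
t 10.2 pos [475.   12.   46.8] rot [ 3.14  -0.     1.568] rv [ 0.001 -0.    -0.003] d(in present tool axes) [-0.  -1.2  4.3] d(in final axes) [-0.  -1.2  4.3] open 0.899 F [-1.2  0.   0.1] g 0.0
```

```bash
python3 steer.py '0 0 0 0 -1 4 0.9; 0 0 0 0 0 0 0; 0 0 0 0 0 0 0; 0 0 0 0 0 0 0; 0 0 0 0 0 0 0' 20
python3 steer.py '0 0 0 0 0 0 0; 0 0 0 0 0 0 0; 0 0 0 0 0 0 0'; python3 go.py 0 0 0 1.571
```

```text
clock: 10.62
eef_pos: [473.5, 12.0, 42.4]
tcp_rot: [3.142, -0.0, 1.568]
contact_force: [-1.4, 0.2, 5.5]
opening: 0.547
grasp_force: 20.4
clock: 10.87
eef_pos: [473.4, 12.0, 42.3]
tcp_rot: [-3.142, -0.0, 1.568]
contact_force: [-2.4, -0.0, 5.2]
opening: 0.544
grasp_force: 20.5
t 10.87 pos [473.4  12.   42.3] rot [-3.142 -0.     1.568] rv [-0.    -0.    -0.003] d(in present tool axes) [ -13.4 -473.4   42.4] d(in final axes) [ -11.9 -473.4   42.3] open 0.544 F [-2.4 -0.   5.2] g 20.5
```

The opening is 46 mm, which matches the bar length, so the axis is now at x ≈ 468.9. Next I'll open, turn 90° and grip across the bar.

```bash
python3 steer.py '0 0 0 0 0 0 0.9; 0 0 0 0 0 0 0.9; 0 0 0 0 0 0 0.9; 0 0 0 0 0 0 0.9' 30 >/dev/null
python3 steer.py '0 0 -0.121 0 0 0 0.9; 0 0 -0.121 0 0 0 0.9; 0 0 -0.121 0 0 0 0.9; 0 0 -0.121 0 0 0 0.9; 0 0 -0.121 0 0 0 0.9' >/dev/null
python3 steer.py '0 0 -0.121 0 0 0 0.9; 0 0 -0.121 0 0 0 0.9; 0 0 -0.121 0 0 0 0.9; 0 0 -0.121 0 0 0 0.9; 0 0 -0.121 0 0 0 0.9'>/dev/null
python3 steer.py '0 0 -0.121 0 0 0 0.9; 0 0 -0.121 0 0 0 0.9; 0 0 -0.121 4.5 0 0 0.9; 0 0 0 0 0 0 0.6; 0 0 0 0 0 0 0.6'
python3 steer.py '0 0 0 0 0 0 0.6; 0 0 0 0 0 0 0.6'
python3 go.py 468.9 12 43 3.141
```

```text
clock: 12.45
eef_pos: [468.9, 12.6, 42.0]
tcp_rot: [-3.142, -0.0, 3.137]
contact_force: [-0.3, 0.2, -0.2]
opening: 0.635
grasp_force: 0.0
clock: 12.62
eef_pos: [469.2, 12.5, 42.1]
tcp_rot: [-3.142, 0.0, 3.138]
contact_force: [0.4, -0.1, -0.3]
opening: 0.597
grasp_force: 0.0
t 12.62 pos [469.2  12.5  42.1] rot [-3.142  0.     3.138] rv [-0.     0.    -0.003] d(in present tool axes) [ 0.3 -0.5 -0.9] d(in final axes) [ 0.3 -0.5 -0.9] open 0.597 F [ 0.4 -0.1 -0.3] g 0.0
```

```bash
python3 steer.py '0 0 0 0.3 0 -1 0.5; 0 0 0 0 0 0 0; 0 0 0 0 0 0 0; 0 0 0 0 0 0 0; 0 0 0 0 0 0 0' 60
python3 steer.py '0 0 0 0 0 0 0; 0 0 0 0 0 0 0; 0 0 0 0 0 0 0; 0 0 0 0 0 0 0'; python3 go.py 468.9 12 43 3.141
```

```text
clock: 13.03
eef_pos: [468.9, 12.5, 43.3]
tcp_rot: [-3.142, 0.0, 3.14]
contact_force: [-0.3, -0.4, 4.8]
opening: 0.148
grasp_force: 58.9
clock: 13.37
eef_pos: [468.9, 12.6, 43.3]
tcp_rot: [3.142, 0.0, 3.141]
contact_force: [-1.2, -0.5, 6.5]
opening: 0.149
grasp_force: 59.0
t 13.37 pos [468.9  12.6  43.3] rot [3.142 0.    3.141] rv [ 0.  0. -0.] d(in present tool axes) [-0.  -0.6  0.3] d(in final axes) [-0.  -0.6  0.3] open 0.149 F [-1.2 -0.5  6.5] g 59.0
```

```bash
python3 steer.py '0 0 0 0 0 -25 0; 0 0 0 0 0 -27 0; 0 0 0 0 0 -27 0; 0 0 0 0 0 -27 0; 0 0 0 0 0 0 0'
python3 - <<'E'
from h import *
exec(open('meas.py').read().split("for name,bt")[0].split("for n in('top'")[0]); Z=8
src=open('meas.py').read(); exec(src[src.index('Z=8'):src.index('for name,bt')])
for n,im,b,ths in(('top',t,(190,220,36,33),(125,135,145)),('side',s,(262,174,38,32),(150,165,180,195))):
  for th in ths:
    g=up(im,b).min(2); c=big((g>th).astype('uint8')*255)
    P=np.array([onplane(n,back(p,b),57)[:2] for p in c]); c0=np.median(P,0)
    for i in range(8):
        rr=np.linalg.norm(P-c0,axis=1); k=rr<29; c0,rad=circ(P[k])
    D=P-c0; rr=np.linalg.norm(D,axis=1); f=D[rr>33]
    print(n,th,c0.round(1),rad.round(1),rr.max().round(1),len(f) and np.arctan2(*f.mean(0)[::-1]).round(3))
E
```

```text
clock: 13.78
eef_pos: [471.3, 12.6, 153.3]
tcp_rot: [3.141, 0.007, 3.141]
contact_force: [2.8, -0.4, -0.4]
opening: 0.151
grasp_force: 58.6
top 125 [499.7 263.4] 27.1 38.8 0.415
top 135 [499.8 263.4] 26.4 37.3 0.415
top 145 [499.8 263.3] 25.5 36.2 0.421
side 150 [494.3 282.1] 18.9 43.0 -0.934
side 165 [499.2 270.3] 23.9 40.4 0.453
side 180 [499.7 270.4] 22.8 38.2 0.446
side 195 [500.4 270.8] 21.5 29.5 0
```

```bash
python3 - <<'E'
from h import *
src=open('meas.py').read(); exec("t=cv2.imread('pics/top0.png'); s=cv2.imread('pics/side0.png')\n"+src[src.index('Z=8'):src.index('for name,bt')])
b=(262,174,38,32)
for th in(160,175):
    g=up(s,b).min(2); c=big((g>th).astype('uint8')*255); P=np.array([onplane('side',back(p,b),57)[:2] for p in c])
    D=P-[500,264]; a=np.degrees(np.arctan2(D[:,1],D[:,0])); rr=np.hypot(*D.T)
    print(th,[(k,rr[(a>k-10)&(a<=k+10)].mean().round(1)) for k in range(-170,190,20) if ((a>k-10)&(a<=k+10)).any()])
np.set_printoptions(linewidth=250)
print('cols 266..297 rows 178..204'); print(s[178:205,266:298].min(2))
print([proj('side',p).round(1) for p in([500,264,57],[500,264,81],[500,237,57],[500,291,57],[473,264,57],[527,264,57])])
E
```

```text
160 [(-170, np.float64(24.5)), (-150, np.float64(22.3)), (-130, np.float64(21.8)), (-110, np.float64(21.7)), (-90, np.float64(20.4)), (-70, np.float64(20.4)), (-50, np.float64(21.4)), (-30, np.float64(16.2)), (-10, np.float64(20.9)), (10, np.float64(21.2)), (30, np.float64(34.9)), (50, np.float64(27.6)), (70, np.float64(27.6)), (90, np.float64(29.9)), (110, np.float64(28.3)), (130, np.float64(26.6)), (150, np.float64(24.5)), (170, np.float64(13.8))]
175 [(-170, np.float64(17.2)), (-150, np.float64(19.5)), (-130, np.float64(19.1)), (-110, np.float64(19.1)), (-90, np.float64(17.7)), (-70, np.float64(17.5)), (-50, np.float64(19.3)), (-30, np.float64(17.4)), (-10, np.float64(18.2)), (10, np.float64(22.4)), (30, np.float64(32.8)), (50, np.float64(24.9)), (70, np.float64(27.2)), (90, np.float64(29.1)), (110, np.float64(27.5)), (130, np.float64(24.9)), (150, np.float64(23.8)), (170, np.float64(18.8))]
cols 266..297 rows 178..204
[[145 144 144 143 143 143 143 143 143 143 141 142 142 142 142 141 140 140 140 140 141 142 141 142 142 143 142 142 141 140 141 141]
 [144 144 144 145 144 145 145 143
[... 2812 characters left out ...]
138 138 137 137 137 136 138 137 137]
 [ 58  69  90 130 144 143 144 144 143 141 142 142 141 142 141 140 140 140 139 139 139 140 139 137 137 138 137 138 137 137 137 137]
 [ 50  67  78 108 139 143 143 142 141 142 142 142 141 141 142 141 141 141 140 140 140 140 140 139 138 139 139 139 138 137 137 136]
 [ 41  59  70  85 123 143 143 143 143 143 142 142 142 142 142 142 142 141 141 141 141 140 139 139 140 140 139 138 138 137 138 138]
 [ 37  50  68  69  97 139 142 144 144 143 142 142 142 142 143 143 142 142 141 141 141 140 140 139 140 140 140 139 139 139 140 139]]
[array([278.2, 193.2]), array([278. , 184.6]), array([281.3, 198.5]), array([275.3, 188. ]), array([267.6, 194.8]), array([288.8, 191.5])]
```

```bash
python3 steer.py '0 0 0 -3.7 31.5 0 0; 0 0 0 -3.7 31.5 0 0; 0 0 0 -3.7 31.5 0 0; 0 0 0 -3.7 31.5 0 0; 0 0 0 -3.7 31.5 0 0' >/dev/null
python3 steer.py '0 0 0 -3.7 31.5 0 0; 0 0 0 -3.7 31.5 0 0; 0 0 0 -3.7 31.5 0 0; 0 0 -0.105 0 0 0 0; 0 0 -0.105 0 0 0 0' >/dev/null
python3 steer.py '0 0 -0.105 0 0 0 0; 0 0 -0.105 0 0 0 0; 0 0 0 0 0 0 0; 0 0 0 0 0 0 0; 0 0 0 0 0 0 0'
python3 go.py 498.8 264.4 138 3.561
```

```text
clock: 15.03
eef_pos: [498.3, 264.4, 148.7]
tcp_rot: [-3.142, -0.001, -2.726]
contact_force: [0.0, 0.1, -0.3]
opening: 0.149
grasp_force: 58.7
t 15.03 pos [498.3 264.4 148.7] rot [-3.142e+00 -1.000e-03 -2.726e+00] rv [-0.    -0.001 -0.004] d(in present tool axes) [-0.5 -0.2 10.7] d(in final axes) [-0.4 -0.2 10.7] open 0.149 F [ 0.   0.1 -0.3] g 58.7
```

```bash
python3 steer.py '0 0 -0.004 -0.5 -0.2 10.7 0; 0 0 0 0 0 0 0; 0 0 0 0 0 0 0; 0 0 0 0 0 0 0'
python3 - <<'E'
from h import *
np.set_printoptions(linewidth=250)
im=r.grab_frame('side')[:,:,::-1]; cv2.imwrite('pics/s7.png',im); p=r.sense()['eef_pos']; print(p)
z=p[2]-43.3; a=np.linspace(0,6.28,120)
for zz in(z,z+18):
    C=np.array([proj('side',[p[0]+21*np.cos(x),p[1]+21*np.sin(x),zz]) for x in a]); print('pred skirt z',zz.round(1),'u',C[:,0].min().round(1),C[:,0].max().round(1),'v',C[:,1].min().round(1),C[:,1].max().round(1))
t=cv2.imread('pics/t7.png')
o=cv2.resize(im[150:210,250:310],(600,600),interpolation=cv2.INTER_CUBIC); cv2.imwrite('pics/z7.png',np.clip(o*1.4,0,255).astype('uint8'))
print(im[165:192,262:296].min(2))
E
```

```text
clock: 15.37
eef_pos: [498.9, 264.4, 138.1]
tcp_rot: [-3.142, -0.001, -2.719]
contact_force: [0.3, 0.0, 0.3]
opening: 0.151
grasp_force: 58.7
[499.03601124 264.52687451 138.29060161]
pred skirt z 95.0 u 268.7 286.1 v 175.4 183.7
pred skirt z 113.0 u 268.4 286.0 v 168.8 177.0
[[107 109 119 125 129 138 127  79  10  10  10  10  16  56  83  70  37  22  20  20  18  17  15   8   9  89 141 140 141 139 140 141 143 144]
 [148 146 146 145 144 144 125  62  11  10   9  10  15  55  84  71  40  19  21  19  18  18  14   8   8  89 141 142 142 141 141 141 142 143]
 [151 151 151 151 149 148 127  62   9   9  10  10  12  53  83  75  49  20  21  20  17  16  15   9   8  90 143 144 144 143 143 144 145 145]
 [152 152 152 152 151 150 129  63   8  11   9  11  11  52  83  76  51  22  23  20  17  17  15  11   8  91 144 145 145 144 145 147 147 148]
 [147 148 149 150 153 153 133  65  10   9  10  12  13  52  83  73  43  24  24  19  17  16  13   9  30  97 143 145 146 147 149 150 150 150]
 [145 145 149 151 153 155 134  66  10   9  11  13  11  53  83  74  49  21  20  18  23  27  16  57  96 119 140 142 145 145 141 138
[... 2352 characters left out ...]
 81  82  84 110 142]
 [ 54  57  57  56  56  56  58  64  70  74  77  81  80  75  69  69  69  71  76  80  80  80  81  84  95 106 100  92  83  75  76  80 106 138]
 [ 46  57  57  56  55  59  66  77  82  81  82  81  80  74  69  69  69  70  77  80  80  81  80  80  87  96  83  73  75  74  73  85 112 132]
 [ 41  54  56  56  57  65  77  81  81  81  80  80  79  74  69  69  68  70  75  80  80  80  80  81  81  82  79  73  73  74  74  90 111 112]
 [ 36  47  57  57  61  73  81  81  80  80  80  80  78  73  69  69  69  69  74  80  81  81  80  81  81  81  78  73  74  74  74  74  73  73]][ WARN:0@1.355] global loadsave.cpp:275 findDecoder imread_('pics/t7.png'): can't open/read file: check file path/integrity
```

View pics/z7.png

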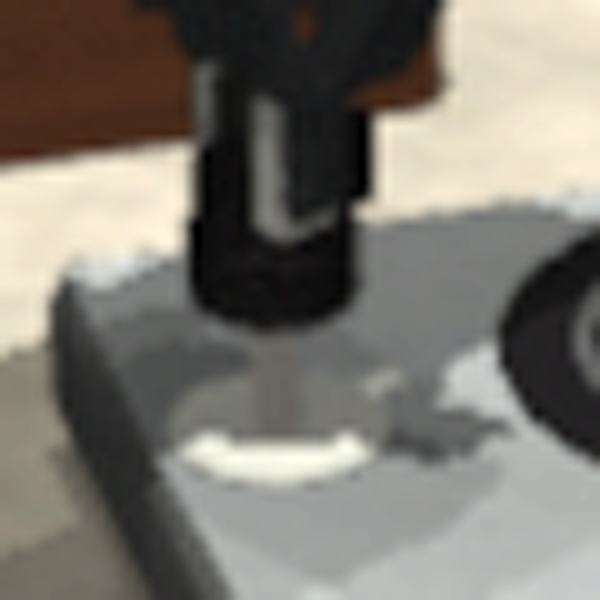

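The knob hangs right over the shaft: skirt u 268.4–285.2, shaft centre u about 277.5, dial tooth to the right-rear under the nose. After cancelling the common camera bias, the shaft is at about (499.7, 264.5). I'll nudge there and lower gently.

```bash
python3 steer.py '0 0 0 -0.5 -0.2 6 0; 0 0 0 0 0 5 0; 0 0 0 0 0 0 0; 0 0 0 0 0 0 0'|head -4
python3 steer.py '0 0 0 0 0 1.5 0; 0 0 0 0 0 1.5 0; 0 0 0 0 0 1.5 0; 0 0 0 0 0 0 0'
python3 go.py 499.6 264.5 110 3.561
```

```text
clock: 15.75
eef_pos: [499.2, 264.4, 126.8]
tcp_rot: [-3.142, -0.001, -2.718]
contact_force: [-0.4, -0.1, -0.1]
clock: 16.08
eef_pos: [499.4, 264.5, 122.6]
tcp_rot: [3.142, -0.0, -2.718]
contact_force: [-0.1, 0.4, -0.8]
opening: 0.149
grasp_force: 58.7
t 16.08 pos [499.4 264.5 122.6] rot [ 3.142 -0.    -2.718] rv [ 0.    -0.     0.004] d(in present tool axes) [-0.1 -0.1 12.6] d(in final axes) [-0.1 -0.1 12.6] open 0.149 F [-0.1  0.4 -0.8] g 58.7
```

```bash
python3 steer.py '0 0 0 0 0 1.5 0; 0 0 0 0 0 1.5 0; 0 0 0 0 0 0 0'
python3 steer.py '0 0 0 0 0 1.5 0; 0 0 0 0 0 1.5 0; 0 0 0 0 0 0 0'
```

```text
clock: 16.33
eef_pos: [499.6, 264.7, 119.7]
tcp_rot: [3.141, 0.0, -2.718]
contact_force: [-0.1, 1.0, -1.1]
opening: 0.152
grasp_force: 58.7
clock: 16.58
eef_pos: [499.6, 264.7, 116.7]
tcp_rot: [3.141, 0.0, -2.718]
contact_force: [0.4, 1.9, -0.4]
opening: 0.15
grasp_force: 58.7
```

It is sliding on with almost no force, so the bore has engaged. I'll continue home and press.

```bash
python3 steer.py '0 0 0 0 0 2 0; 0 0 0 0 0 2 0; 0 0 0 0 0 2 0; 0 0 0 0 0 0 0'
python3 steer.py '0 0 0 0 0 1.5 0; 0 0 0 0 0 1.5 0; 0 0 0 0 0 0 0'
python3 steer.py '0 0 0 0 0 1.5 0; 0 0 0 0 0 1.5 0; 0 0 0 0 0 0 0; 0 0 0 0 0 0 0'
```

```text
clock: 16.92
eef_pos: [499.6, 264.7, 110.5]
tcp_rot: [3.141, 0.0, -2.718]
contact_force: [-0.6, 3.6, -0.9]
opening: 0.144
grasp_force: 58.6
clock: 17.17
eef_pos: [499.7, 264.8, 108.0]
tcp_rot: [3.141, 0.0, -2.718]
contact_force: [-1.5, 3.0, 4.8]
opening: 0.151
grasp_force: 59.4
clock: 17.5
eef_pos: [499.7, 264.7, 105.3]
tcp_rot: [3.141, 0.0, -2.718]
contact_force: [-1.5, 2.7, 6.8]
opening: 0.148
grasp_force: 59.7
```

```bash
python3 steer.py '0 0 0 0 0 1.5 0; 0 0 0 0 0 1 0; 0 0 0 0 0 0 0; 0 0 0 0 0 0 0'
python3 steer.py '0 0 0 0 0 1 0; 0 0 0 0 0 0 0; 0 0 0 0 0 0 0'
```

```text
clock: 17.83
eef_pos: [499.7, 264.8, 103.1]
tcp_rot: [3.141, 0.001, -2.718]
contact_force: [-2.4, 1.5, 10.3]
opening: 0.149
grasp_force: 60.4
clock: 18.08
eef_pos: [499.8, 264.8, 102.9]
tcp_rot: [3.141, 0.001, -2.718]
contact_force: [-5.8, 0.0, 18.7]
opening: 0.152
grasp_force: 61.6
```

The force jumped from 10 N to 19 N with almost no motion, so the shaft is on its stop. My 10 picture views are used up, so I'll check the seating and the other objects numerically.

```bash
python3 steer.py '0 0 0 0 0 0 0; 0 0 0 0 0 0 0; 0 0 0 0 0 0 0; 0 0 0 0 0 0 0'
python3 - <<'E'
from h import *
im=r.grab_frame('side')[:,:,::-1]; p=r.sense()['eef_pos']; s0=cv2.imread('pics/side0.png')
C=np.array([proj('side',[p[0]+21*np.cos(x),p[1]+21*np.sin(x),60]) for x in np.linspace(0,6.28,120)]); print('skirt z60 pred bottom',C[:,1].max()-1.0,'u',C[:,0].min()-.5,C[:,0].max()-.5)
print('rows 186..204 col 274..280'); print(im[186:204,273:283].min(2)); print(im[190,262:292].min(2))
for n,(x,y,w,h) in dict(cup=(398,217,30,28),caddy=(420,230,32,42),bowl=(160,195,44,30),smallknob=(0,0,1,1)).items():
    print(n,np.abs(im[y:y+h,x:x+w].astype(int)-s0[y:y+h,x:x+w]).mean().round(2))
s5=cv2.imread('pics/s5.png'); print('tray diff since placing',np.abs(im[360:395,385:415].astype(int)-s5[360:395,385:415]).mean())
E
```

```text
clock: 18.42
eef_pos: [499.8, 264.8, 103.0]
tcp_rot: [3.141, 0.001, -2.718]
contact_force: [-5.6, -0.4, 19.9]
opening: 0.153
grasp_force: 61.6
skirt z60 pred bottom 195.28654548761847 u 268.96964100212944 286.10305920361355
rows 186..204 col 274..280
[[ 13  12  10  20  46  67  65  47  26  10]
 [ 13  12  14  15  17  28  30   9  10  12]
 [ 14  15  17  19  17  15  18  12  14  15]
 [ 14  14  14  15  18  15  14  15  13  12]
 [ 10  13  11  14  13  13  12  13  13  10]
 [ 13  14  12  12  14  10  11  12  10  10]
 [ 13  14  13  12  12  11  11  12  13  10]
 [ 12  14  13  13  13  13  11  12  12  12]
 [ 35  19  14  13  13  12  14  13  21  31]
 [101  55  49  42  42  42  46  54  58  86]
 [150 123 121 118 118 119 121 123 122 134]
 [141 146 151 152 155 155 152 145 141 135]
 [104 111 120 123 129 128 123 110 104 109]
 [114 113 113 113 112 113 113 112 112 111]
 [115 114 113 113 113 113 112 113 112 112]
 [115 114 113 114 113 113 113 113 112 112]
 [114 113 113 113 113 113 112 113 113 113]
 [117 114 114 113 113 113 113 113 113 113]]Traceback (most recent call last):
  File "<stdin>", line 4, in <module>
    return umr_minimum(a, axis, None, out, keepdims, initial, where)
numpy.exceptions.AxisError: axis 2 is out of bounds for array of dimension 2
```

The skirt bottom is at row 195.4 against 195.3 predicted for fully home and pressed down. One quick check of the other objects, then I hand in.

```bash
python3 - <<'E'
from h import *
im=r.grab_frame('side')[:,:,::-1]; s0=cv2.imread('pics/side0.png'); s5=cv2.imread('pics/s5.png')
for n,(x,y,w,h) in dict(cup=(398,217,30,28),caddy=(420,230,32,42),bowl=(160,195,44,30)).items():
    print(n,np.abs(im[y:y+h,x:x+w].astype(int)-s0[y:y+h,x:x+w]).mean().round(2))
print('tray',np.abs(im[360:395,385:415].astype(int)-s5[360:395,385:415]).mean().round(2))
s=r.sense(); print(s['clock'],s['contact_force'].round(1)); print(r.sign_off())
E
```

```text
cup 1.71
caddy 1.73
bowl 11.93
tray 23.88
18.5167 [-4.6  0.4 19. ]
the job is handed in; nothing more can be done
None
```

The job was handed in at 18.5 s. The small knob is in its free pocket, level with its neighbours. The large knob is lined up with the flat, fully home on the shaft and held at the bottom stop with about 19 N. The cup and caddy look unmoved; the last image check also showed differences at the bowl (11.9) and tray (23.9), which I took to be arm shadow and did not check further.

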